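Fit the cone filters to the intake plenum

TASK

Fit every cone filter standing on the bench to a port of the intake plenum: lift the grey cover off a port and lay it flat in the tray, grip side up, then set a filter in by its handle, push it down against the sprung seat and give it a quarter-turn clockwise so that it locks. Free only as many ports as there are filters: a port without a filter must finish with its cover on. Do not knock over or push away the hose coupler and the spray can standing behind.

Things in the scene. Friction and masses are not known exactly. Their poses are not given: they have to be found in the camera images.
- plenum: black intake plenum fixed to the bench, 116 mm deep (x), 410 mm long (y), 50 mm high; on its far side stubs and a flange to 91 mm from the centre. On its top three aluminium bayonet rings, 140 mm apart along y. Origin: centre of its underside. Clockwise below means seen from above
- port0 (a point): left (+y) port: point on the ring's axis on the plenum's top face, z up, axes as the plenum's. All ports are alike: ring 100 mm across, bore 72 mm, top 24 mm above the point. Two gaps, on the port's own +x and -x sides, each open 22 degrees either side of its middle, let a filter's lugs in. Counter-clockwise of a gap is solid
- port1 (a point): middle port, point as for the left one. Clockwise of each gap (22 to 55 degrees from its middle) hangs a lip, underside 13 mm above the point; then a pocket, roof 17 mm above the point; then a solid stop, met after turning about 87 degrees
- port2 (a point): right (-y) port, point as for the left one. In each port is a sprung rubber seat, 44 mm across, its top 14 mm above the point when free; it yields 13 mm straight down, 6 N to start it, about 15 N fully down, and carries a filter's weight unmoved
- filter0 (a point): cone air filter, maroon pleats, aluminium neck, black cap, grey handle, 125 mm tall, 280 to 420 g, standing on the bench. Point: on its axis, 62.5 mm above its underside, z up. Neck (lowest 30 mm) 68 mm across; two lugs at the very bottom on its own +x and -x sides reach 43 mm from the axis, 14 mm wide, 6 mm thick. Widest 84 mm, just above the neck; cap's top 92 mm up
- filter1 (a point): a like filter (two or three are there; an absent one has no pose). Grab handle of each: a bar along the filter's x axis, 64 mm long, 14 mm thick (y), from 110 to 125 mm above the underside, on a post at each end, open below. A half turn about z looks the same
- filter2 (a point): a like filter. To lock one: lugs over the gaps, push until its underside is 1 to 6 mm above the port's point, turn clockwise to the stop or nearly (80 degrees or more), let go: it springs up into the pockets, underside about 11 mm above the port's point, its x axis roughly along the port's y
- cover0 (a point): grey blanking cover, 90 g, 40 mm high in all, lying loose on the left port's ring at the start: disc 86 mm across, 6 mm thick, over a foot 60 mm across, 6 mm high. On top a straight upright grip along the cover's x axis, 50 mm long, 12 mm thick (y), 28 mm high. Point: on the axis, 20 mm above the foot's underside, 8 mm above the disc's top; z up
- cover1 (a point): a like cover, on the middle port at the start; point as for the first
- cover2 (a point): a like cover, on the right port at the start; point as for the first
- tray: shallow dark steel tray fixed to the bench, at the robot's left or right: 300 mm long (its x), 116 mm wide (y), 18 mm high, walls and floor 4 to 5 mm thick. Origin: centre of its underside. Covers fit side by side along its length
- crate: bystander: fixed cardboard parts crate, 280 x 110 x 70 mm, with two black hose couplers and a metal fitting in it up to 95 mm high, on the side opposite the tray. Origin: centre of its underside, length along its x
- coupler: bystander: black hose coupler, a tube 72 mm across and 70 mm high, standing beyond the plenum. Origin: centre of its underside
- spray_can: bystander: steel spray can, 60 mm across, 130 mm high, standing beyond the plenum. Origin: centre of its underside
Things that resemble listed ones, but are neither listed nor needed, are in the scene too. What is shaped like the part that bears filter1 but green is not meant. Leave any blue or brown look-alike of the part that bears cover0 alone.

How it is judged:
At the end, for the whole second after the job is handed in: Each filter present is locked in a port: within 7 mm of its axis, upright, within 25 degrees of a quarter-turn from the gaps, underside 7.5 to 15 mm above the port's point. Each cover lies flat, grip up, in the tray or on a port (within 8 mm). Each port has a locked filter or a cover (((horizontal distance between filter0 and port0 below 0.007 m and z of filter0 in the frame of port0 between 0.07 and 0.0775 m and angle between the x axis of filter0 and the y axis of port0, either way round below 0.45 rad and angle between filter0's own z axis and vertical below 0.1 rad) or (horizontal distance between filter0 and port1 below 0.007 m and z of filter0 in the frame of port1 between 0.07 and 0.0775 m and angle between the x axis of filter0 and the y axis of port1, either way round below 0.45 rad and angle between filter0's own z axis and vertical below 0.1 rad) or (horizontal distance between filter0 and port2 below 0.007 m and z of filter0 in the frame of port2 between 0.07 and 0.0775 m and angle between the x axis of filter0 and the y axis of port2, either way round below 0.45 rad and angle between filter0's own z axis and vertical below 0.1 rad)) and ((horizontal distance between filter1 and port0 below 0.007 m and z of filter1 in the frame of port0 between 0.07 and 0.0775 m and angle between the x axis of filter1 and the y axis of port0, either way round below 0.45 rad and angle between filter1's own z axis and vertical below 0.1 rad) or (horizontal distance between filter1 and port1 below 0.007 m and z of filter1 in the frame of port1 between 0.07 and 0.0775 m and angle between the x axis of filter1 and the y axis of port1, either way round below 0.45 rad and angle between filter1's own z axis and vertical below 0.1 rad) or (horizontal distance between filter1 and port2 below 0.007 m and z of filter1 in the frame of port2 between 0.07 and 0.0775 m and angle between the x axis of filter1 and the y axis of port2, either way round below 0.45 rad and angle between filter1's own z axis and vertical below 0.1 rad)) and ((horizontal distance between filter2 and port0 below 0.007 m and z of filter2 in the frame of port0 between 0.07 and 0.0775 m and angle between the x axis of filter2 and the y axis of port0, either way round below 0.45 rad and angle between filter2's own z axis and vertical below 0.1 rad) or (horizontal distance between filter2 and port1 below 0.007 m and z of filter2 in the frame of port1 between 0.07 and 0.0775 m and angle between the x axis of filter2 and the y axis of port1, either way round below 0.45 rad and angle between filter2's own z axis and vertical below 0.1 rad) or (horizontal distance between filter2 and port2 below 0.007 m and z of filter2 in the frame of port2 between 0.07 and 0.0775 m and angle between the x axis of filter2 and the y axis of port2, either way round below 0.45 rad and angle between filter2's own z axis and vertical below 0.1 rad)) and ((horizontal distance between cover0 and port0 below 0.008 m and z of cover0 in the frame of port0 between 0.033 and 0.043 m and angle between cover0's own z axis and vertical below 0.1 rad) or (horizontal distance between cover0 and port1 below 0.008 m and z of cover0 in the frame of port1 between 0.033 and 0.043 m and angle between cover0's own z axis and vertical below 0.1 rad) or (horizontal distance between cover0 and port2 below 0.008 m and z of cover0 in the frame of port2 between 0.033 and 0.043 m and angle between cover0's own z axis and vertical below 0.1 rad) or (x of cover0 in the frame of tray between -0.15 and 0.15 m and y of cover0 in the frame of tray between -0.055 and 0.055 m and z of cover0 in the frame of tray below 0.032 m and angle between cover0's own z axis and vertical below 0.15 rad)) and ((horizontal distance between cover1 and port0 below 0.008 m and z of cover1 in the frame of port0 between 0.033 and 0.043 m and angle between cover1's own z axis and vertical below 0.1 rad) or (horizontal distance between cover1 and port1 below 0.008 m and z of cover1 in the frame of port1 between 0.033 and 0.043 m and angle between cover1's own z axis and vertical below 0.1 rad) or (horizontal distance between cover1 and port2 below 0.008 m and z of cover1 in the frame of port2 between 0.033 and 0.043 m and angle between cover1's own z axis and vertical below 0.1 rad) or (x of cover1 in the frame of tray between -0.15 and 0.15 m and y of cover1 in the frame of tray between -0.055 and 0.055 m and z of cover1 in the frame of tray below 0.032 m and angle between cover1's own z axis and vertical below 0.15 rad)) and ((horizontal distance between cover2 and port0 below 0.008 m and z of cover2 in the frame of port0 between 0.033 and 0.043 m and angle between cover2's own z axis and vertical below 0.1 rad) or (horizontal distance between cover2 and port1 below 0.008 m and z of cover2 in the frame of port1 between 0.033 and 0.043 m and angle between cover2's own z axis and vertical below 0.1 rad) or (horizontal distance between cover2 and port2 below 0.008 m and z of cover2 in the frame of port2 between 0.033 and 0.043 m and angle between cover2's own z axis and vertical below 0.1 rad) or (x of cover2 in the frame of tray between -0.15 and 0.15 m and y of cover2 in the frame of tray between -0.055 and 0.055 m and z of cover2 in the frame of tray below 0.032 m and angle between cover2's own z axis and vertical below 0.15 rad)) and ((horizontal distance between filter0 and port0 below 0.007 m and z of filter0 in the frame of port0 between 0.07 and 0.0775 m and angle between the x axis of filter0 and the y axis of port0, either way round below 0.45 rad and angle between filter0's own z axis and vertical below 0.1 rad) or (horizontal distance between filter1 and port0 below 0.007 m and z of filter1 in the frame of port0 between 0.07 and 0.0775 m and angle between the x axis of filter1 and the y axis of port0, either way round below 0.45 rad and angle between filter1's own z axis and vertical below 0.1 rad) or (horizontal distance between filter2 and port0 below 0.007 m and z of filter2 in the frame of port0 between 0.07 and 0.0775 m and angle between the x axis of filter2 and the y axis of port0, either way round below 0.45 rad and angle between filter2's own z axis and vertical below 0.1 rad) or (horizontal distance between cover0 and port0 below 0.008 m and z of cover0 in the frame of port0 between 0.033 and 0.043 m and angle between cover0's own z axis and vertical below 0.1 rad) or (horizontal distance between cover1 and port0 below 0.008 m and z of cover1 in the frame of port0 between 0.033 and 0.043 m and angle between cover1's own z axis and vertical below 0.1 rad) or (horizontal distance between cover2 and port0 below 0.008 m and z of cover2 in the frame of port0 between 0.033 and 0.043 m and angle between cover2's own z axis and vertical below 0.1 rad)) and ((horizontal distance between filter0 and port1 below 0.007 m and z of filter0 in the frame of port1 between 0.07 and 0.0775 m and angle between the x axis of filter0 and the y axis of port1, either way round below 0.45 rad and angle between filter0's own z axis and vertical below 0.1 rad) or (horizontal distance between filter1 and port1 below 0.007 m and z of filter1 in the frame of port1 between 0.07 and 0.0775 m and angle between the x axis of filter1 and the y axis of port1, either way round below 0.45 rad and angle between filter1's own z axis and vertical below 0.1 rad) or (horizontal distance between filter2 and port1 below 0.007 m and z of filter2 in the frame of port1 between 0.07 and 0.0775 m and angle between the x axis of filter2 and the y axis of port1, either way round below 0.45 rad and angle between filter2's own z axis and vertical below 0.1 rad) or (horizontal distance between cover0 and port1 below 0.008 m and z of cover0 in the frame of port1 between 0.033 and 0.043 m and angle between cover0's own z axis and vertical below 0.1 rad) or (horizontal distance between cover1 and port1 below 0.008 m and z of cover1 in the frame of port1 between 0.033 and 0.043 m and angle between cover1's own z axis and vertical below 0.1 rad) or (horizontal distance between cover2 and port1 below 0.008 m and z of cover2 in the frame of port1 between 0.033 and 0.043 m and angle between cover2's own z axis and vertical below 0.1 rad)) and ((horizontal distance between filter0 and port2 below 0.007 m and z of filter0 in the frame of port2 between 0.07 and 0.0775 m and angle between the x axis of filter0 and the y axis of port2, either way round below 0.45 rad and angle between filter0's own z axis and vertical below 0.1 rad) or (horizontal distance between filter1 and port2 below 0.007 m and z of filter1 in the frame of port2 between 0.07 and 0.0775 m and angle between the x axis of filter1 and the y axis of port2, either way round below 0.45 rad and angle between filter1's own z axis and vertical below 0.1 rad) or (horizontal distance between filter2 and port2 below 0.007 m and z of filter2 in the frame of port2 between 0.07 and 0.0775 m and angle between the x axis of filter2 and the y axis of port2, either way round below 0.45 rad and angle between filter2's own z axis and vertical below 0.1 rad) or (horizontal distance between cover0 and port2 below 0.008 m and z of cover0 in the frame of port2 between 0.033 and 0.043 m and angle between cover0's own z axis and vertical below 0.1 rad) or (horizontal distance between cover1 and port2 below 0.008 m and z of cover1 in the frame of port2 between 0.033 and 0.043 m and angle between cover1's own z axis and vertical below 0.1 rad) or (horizontal distance between cover2 and port2 below 0.008 m and z of cover2 in the frame of port2 between 0.033 and 0.043 m and angle between cover2's own z axis and vertical below 0.1 rad))); the robot touches nothing.
It fails at once if the hose coupler is knocked more than 30 mm away or over (distance of coupler from where it was at the start of the episode above 0.03 m or angle between coupler's own z axis and vertical above 0.5 rad).
It fails at once if the spray can is knocked more than 30 mm away or over (distance of spray_can from where it was at the start of the episode above 0.03 m or angle between spray_can's own z axis and vertical above 0.5 rad).
Of filter0, filter1, filter2 only 2 to 3 are there at a start; the rules pass over those that are not, and their reading is None.
At some moment in a run one of filter0, filter1, filter2 may be knocked a few centimetres aside while the robot is not near it.
Once in a run the grip may slacken for a moment while it holds something.
It also fails if it takes over 210 s, if anything falls off the work surface, if the arm or the gripper's body presses on something with over 40 N, if the wrist force passes 120 N, or if a joint passes its speed limit or range.

ROBOT

A 6-joint arm with a two-finger parallel gripper is mounted at the origin on the work surface. World frame = base frame: x ahead of the robot, y to its left, z up, the work surface at z = 0. Lengths are in m, angles in rad, forces in N, time in s.
With the tool pointing down it reaches from about 0.3 to 0.95 m from the base axis. Payload 3.1 kg.
Tool frame: the origin (TCP) lies midway between the tips of the shut fingers; the grasp point (between the pads) lies 19 mm behind it; z points along the fingers, y is the line along which they close (so a half turn about z gives the same grasp; the last joint's range is limited). The gripper opens to 85 mm and grips with 20 to 120 N. Pads are 22 mm wide; open, the fingers measure 114 mm over their backs; the gripper's body (76 mm by 85 mm) begins 54 mm behind the grasp point. The pads swing forward as they close: fully open they stand 13 mm farther back than shut.
Start: joints at [1.181, 0.308, 1.634, -0, 1.2, -0.07], TCP at [0.197, 0.593, 0.231] pointing down, gripper open.
Joint ranges: [-3.06, 3.06], [-0.79, 1.96], [0.05, 2.63], [-1.19, 4.34], [0.05, 2.64], [-2.94, 2.94]. Speed limits (rad/s): [2.79, 2.79, 3.14, 3.14, 3.14, 3.14].

INTERFACE

Orientations are given as a unit quaternion [w, x, y, z].
In Python, from bench import get_state, camera, camera_info, job_done, regions_of, place_of gives the robot as it stands.
- The arm moves only by the tool send_rows, never from a script. Its argument "motion" is text: rows parted by semicolons, each of 6 numbers parted by spaces: the shift along the tool's x, y, z normalised to -1 to 1, where 1 is 0.03 m, then the turn, a rotation vector about the tool's x, y, z normalised to -1 to 1, where 1 is 10 degrees. A call has 1 to 20 rows; each row shifts and turns the commanded pose from where the row before left it, along the tool's axes as they then stand; what a row does not reach is not made up. A row lasts 1/8 s, in which the tool goes at most 62.5 mm and 10.7 degrees, less where a joint would pass 70% of its speed; a pose out of reach is approached as far as the arm can. A call with a number of a shift or a turn outside -1 to 1 is refused whole. A call with a gripper value outside its range is refused whole. "hand" is the opening, from -1 (shut) to 1 (fully open), set as the call begins (left out, the last holds). The fingers move at their own pace and stop on an object; the grip force is fixed at half the most. Time passes only in rows, so rows that do not move let the fingers close. It gives the time, the measured TCP pose, the force, the opening and the grip force at its end, in the units of the state.
- get_state(): the state, without advancing time (a new reading comes with each control period).
- camera(name): name is "scene" or "side" or "wrist"; returns the picture (420x560x3 uint8, red, green, blue); there is no depth.
- camera_info(name): a dict with "mtx" (3x3 intrinsics, pixels), "D" ([k1, k2, p1, p2, k3] as OpenCV has them; the pictures are not rectified), "rvec" (rotation vector, rad) and "tvec" (3), from world to camera coordinates, as OpenCV has them; the wrist camera has in their place "T_tool_cam" (4x4, takes a point from camera to tool coordinates, whose origin is the TCP and whose axes are the flange's). Camera axes: x right, y down, z forward; pixel columns grow to the right and rows downward; lengths in m; the calibration is good to about 2 mm. A picture is of the moment at which its call begins: read the wrist's pose just before it. camera_info takes no time and is no camera call.
- job_done(): hands the job in; it is judged then, once.
Trained networks look in the newest picture that a camera, given by its name, has taken for a name from the list of things; names that differ only in an ending like _2 or _b are one class to them, and where a whole thing is asked for, a point or a joint stands for the part that bears it (a point fixed in the world has none). Each returns a list of dicts, best first, with "score" (0 to 1); they miss things now and then, are a little off and sometimes report something else, mostly with a low value. They report only what shows in the picture. A call takes as long as a camera call. They do not tell look-alikes from the thing itself.
- regions_of(query, camera): "region" (420x560 bool, what is visible of it).
- place_of(query, camera): "centre" ([x, y, z] in m, in world coordinates, good to about 4 mm: a listed point, or the origin of a listed thing).
The state is a dict: "time": time; "q": joint angles; "joint_velocities": joint speeds; "effort": joint torques, N m; "position": TCP position; "ee_rot": TCP orientation; "ft_force": force on the tool from outside, world axes, zero at the start; "ft_torque": the same for the moment, N m; "gripper_width": opening from 0.0 (shut) to 1.0 (fully open); "finger_force": force on a finger pad.
Only numpy, scipy, OpenCV 4.12 (cv2) and the standard library are available. Lean on these libraries where they do the work, as an engineer would, in place of code of your own. Each camera call takes 0.05 s, during which the arm holds its last target. There are 200 camera calls.

## Working session

There is one attempt and no reset: what is moved stays moved. The work goes in short steps, Python scripts to look and compute and a tool call to move; the robot and the scene stay as the last step left them, time stands still between calls to the robot, and variables do not carry over. Pictures are saved under pics/ and viewed, at most 14 in all, crops included, and the job is handed in when it is done.

Besides the shell and the picture viewer there is one more tool, called after "Emit:" in YAML: its name, and indented under it one key for each argument. send_rows: Moves the arm, as the interface text tells. Scaled input: -1 to 1 covers 0.03 m each way for a shift and 10 degrees each way for a turn. Its arguments: {"type":"object","properties":{"motion":{"type":"string"},"hand":{"type":"number"}},"required":["motion"]}

```bash
mkdir -p pics
cat > h.py <<'E'
import numpy as np, cv2
from bench import *
from scipy.spatial.transform import Rotation as R
def save(name,fn):
    im=camera(name); cv2.imwrite('pics/'+fn,cv2.cvtColor(im,cv2.COLOR_RGB2BGR)); return im
def places(cam,names):
    for n in names:
        for d in place_of(n,cam)[:4]:
            print(cam,n,np.round(d['centre'],3),round(d['score'],2))
def pose():
    s=get_state(); q=s['ee_rot']; return np.array(s['position']),R.from_quat([q[1],q[2],q[3],q[0]])
E
python3 - <<'E'
from h import *
s=get_state(); print(s)
a=save('scene','a.png');
places('scene',['plenum','port0','port1','port2','filter0','cover0','tray','crate','coupler','spray_can'])
b=save('side','b.png')
places('side',['port1','filter0','cover0','tray','coupler','spray_can'])
print(camera_info('wrist')['T_tool_cam'])
E
```

```text
{'time': 0.0, 'q': array([ 1.18127065e+00,  3.09047987e-01,  1.63519667e+00,  3.81153112e-05,
        1.19971622e+00, -6.97099685e-02]), 'joint_velocities': array([ 4.25956984e-05, -1.56591285e-06,  6.53619311e-04,  1.63853289e-03,
        1.82627733e-03,  3.54107684e-04]), 'effort': array([ 1.38416544e-04, -4.15260780e+01, -2.76663780e+01, -4.14802469e-05,
        1.01003872e-02, -1.97197117e-06]), 'position': array([0.19619822, 0.59252757, 0.23001551]), 'ee_rot': array([-2.86796350e-04,  1.59233966e-01,  9.87240164e-01, -1.14899129e-03]), 'ft_force': array([ 0.8328506 , -0.42249966,  0.38463391]), 'ft_torque': array([-0.00472605,  0.02248973,  0.0557894 ]), 'finger_force': 0.0, 'gripper_width': 1.0022629275114214}
scene plenum [ 0.617 -0.005 -0.002] 0.56
scene port0 [ 0.614 -0.141  0.052] 0.89
scene port0 [0.633 0.132 0.05 ] 0.72
scene port0 [ 0.621 -0.004  0.057] 0.57
scene port1 [ 0.614 -0.141  0.052] 0.89
scene port1 [0.633 0.132 0.05 ] 0.72
scene port1 [ 0.621 -0.004  0.057] 0.57
scene port2 [ 0.614 -0.141  0.052] 0.89
scene port2 [0.633 0.132 0.05 ] 0.72
scene port2 [ 0.621 -0
[... 729 characters left out ...]
 filter0 [ 0.437 -0.173  0.062] 0.9
side filter0 [ 0.342 -0.035  0.061] 0.76
side filter0 [ 0.285 -0.211  0.068] 0.74
side cover0 [ 0.617 -0.141  0.086] 0.97
side cover0 [0.745 0.272 0.023] 0.94
side cover0 [ 0.472 -0.002  0.019] 0.83
side cover0 [0.626 0.134 0.091] 0.72
side tray [ 0.477  0.345 -0.   ] 0.86
side coupler [0.774 0.139 0.008] 0.95
side coupler [ 0.474  0.346 -0.002] 0.52
side spray_can [ 0.784 -0.184  0.005] 0.97
[[-1.48576990e-04 -9.55105177e-01 -2.96266904e-01  7.53432992e-02]
 [ 9.99998908e-01  2.93681042e-04 -1.44826542e-03 -8.78929389e-04]
 [ 1.47025377e-03 -2.96266796e-01  9.55104091e-01 -1.42473650e-01]
 [ 0.00000000e+00  0.00000000e+00  0.00000000e+00  1.00000000e+00]]
```

View pics/a.png

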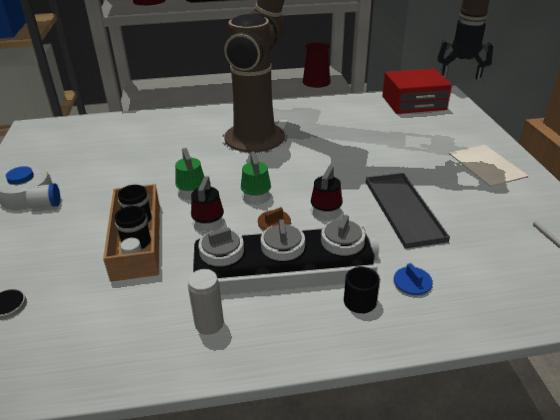

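View pics/b.png

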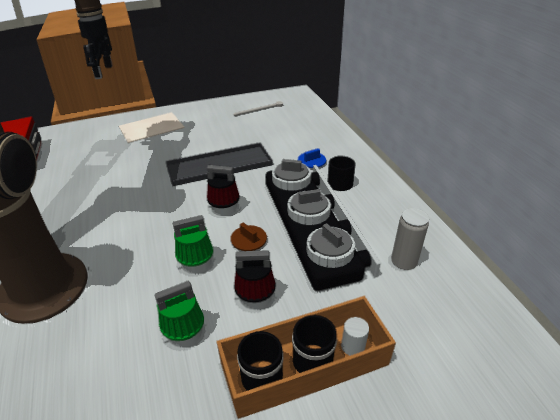

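The scene has two maroon filters at about (0.445, 0.14) (pixel 327,192) and (0.439, −0.17) (207,203). The two green ones are look-alikes. Grey covers sit on all three rings, there are brown and blue cover look-alikes, and the tray is on the left. Next I'll look closer at port0 and filter A.

Emit:
send_rows:
  motion: "-0.96 -0.744 -0.222 0 0 0;-0.96 -0.744 -0.222 0 0 0;-0.96 -0.744 -0.222 0 0 0;-0.96 -0.744 -0.222 0 0 0;-0.96 -0.744 -0.222 0 0 0;-0.96 -0.744 -0.222 0 0 0;-0.96 -0.744 -0.222 0 0 0;-0.96 -0.744 -0.222 0 0 0;-0.96 -0.744 -0.222 0 0 0;-0.96 -0.744 -0.222 0 0 0;-0.96 -0.744 -0.222 0 0 0;-0.96 -0.744 -0.222 0 0 0;-0.96 -0.744 -0.222 0 0 0;-0.96 -0.744 -0.222 0 0 0;-0.96 -0.744 -0.222 0 0 0;0 0 0 0 0 -0.76;0 0 0 0 0 -0.76;0 0 0 0 0 0;0 0 0 0 0 0"

```text
time: 3.28
position: [0.5013, 0.1398, 0.3312]
ee_rot: [0.0, 0.028, 1.0, 0.0]
ft_force: [0.9, 0.2, -1.1]
gripper_width: 0.997
finger_force: 0.0
```

```bash
cat >> h.py <<'E'
def wcam():
    p,r=pose(); T=np.eye(4); T[:3,:3]=r.as_matrix(); T[:3,3]=p
    ci=camera_info('wrist'); return T@np.array(ci['T_tool_cam']),np.array(ci['mtx']),np.array(ci['D'])
def px2w(uv,z,cam=None):
    T,K,D=cam or wcam()
    n=cv2.undistortPoints(np.array(uv,float).reshape(-1,1,2),K,D).reshape(-1,2)
    d=np.c_[n,np.ones(len(n))]@T[:3,:3].T; o=T[:3,3]
    return o+d*((z-o[2])/d[:,2])[:,None]
def w2px(P,cam=None):
    T,K,D=cam or wcam(); Ti=np.linalg.inv(T)
    return cv2.projectPoints(np.array(P,float).reshape(-1,1,3),cv2.Rodrigues(Ti[:3,:3])[0],Ti[:3,3],K,D)[0].reshape(-1,2)
def yaw():
    m=pose()[1].as_matrix(); return np.degrees(np.arctan2(m[1,0],m[0,0]))
E
python3 - <<'E'
from h import *
print(pose()[0],yaw(),camera_info('wrist')['mtx'])
save('wrist','c.png')
places('wrist',['port0','filter0','cover0','tray'])
E
```

```text
[0.50127139 0.13976124 0.3311945 ] 176.7813137176725 [[295.96582394   0.         281.38092653]
 [  0.         295.96582394 212.34338892]
 [  0.           0.           1.        ]]
wrist port0 [ 0.615 -0.14   0.052] 0.92
wrist filter0 [ 0.341 -0.034  0.066] 0.95
wrist filter0 [ 0.445 -0.17   0.064] 0.92
wrist filter0 [0.445 0.14  0.062] 0.62
wrist cover0 [ 0.623 -0.007  0.079] 0.87
wrist cover0 [0.473 0.001 0.017] 0.79
wrist cover0 [0.632 0.136 0.087] 0.69
wrist cover0 [ 0.618 -0.143  0.09 ] 0.59
wrist tray [ 0.614 -0.141  0.053] 0.73
wrist tray [ 0.476  0.351 -0.001] 0.63
wrist tray [0.447 0.143 0.062] 0.56
```

View pics/c.png

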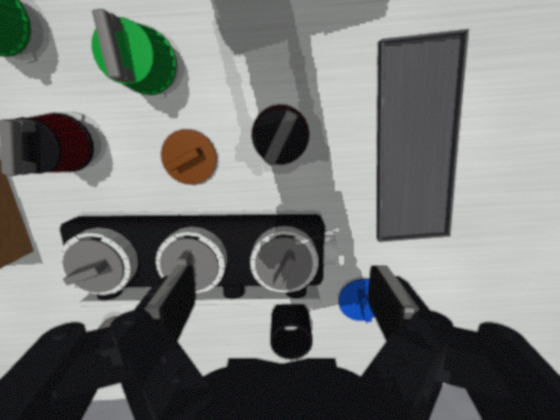

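The wrist view shows port0 with its cover grip at about (284,265), filter A's handle from (270,160) to (293,113), and the cover on port2 at (90,270). The tray is on the right. I'll zoom in for the yaws.

Run:
```python
from h import *
im=cv2.imread('pics/c.png')
def crop(x,y,w=66,h=50): 
    c=cv2.resize(im[y:y+h,x:x+w],(396,300),interpolation=cv2.INTER_CUBIC); return c
o=np.vstack([np.hstack([crop(250,238),crop(248,110)]),np.hstack([crop(58,240),crop(160,235)])])
cv2.imwrite('pics/d.png',o)
# tray corners & plenum
print(px2w([[378,39],[468,30],[450,236],[378,241]],0.018).round(3))
```

```text
[[0.329 0.279 0.018]
 [0.326 0.397 0.018]
 [0.622 0.408 0.018]
 [0.625 0.292 0.018]]
```

View pics/d.png

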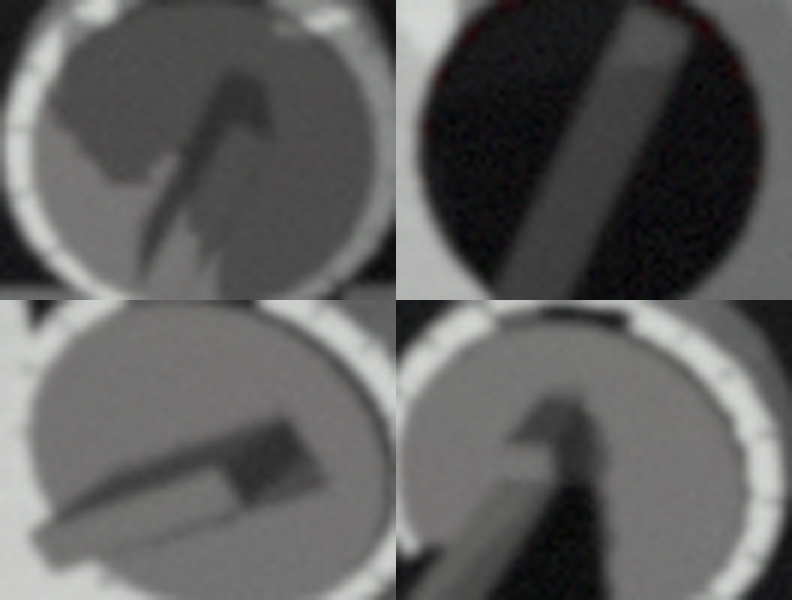

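Run:
```python
from h import *
def seg(n,a,b,z):
    P=px2w([a,b],z); d=P[1]-P[0]; print(n,P.mean(0).round(4),'len',np.linalg.norm(d).round(3),'yaw',np.degrees(np.arctan2(d[1],d[0])).round(1))
seg('filtA',(292,115),(271.2,160),.125)
seg('cov2',(65.5,282.2),(96,271.7),.108)
seg('cov0',(250+245/6,238+145/6),(250+195/6,238+285/6),.108)
```

```text
filtA [0.4448 0.1415 0.125 ] len 0.055 yaw -28.7
cov2 [ 0.6166 -0.1438  0.108 ] len 0.047 yaw 106.6
cov0 [0.6282 0.1386 0.108 ] len 0.038 yaw -20.6
```

Emit:
send_rows:
  motion: "-0.717 0.017 0.894 0 0 0;-0.717 0.017 0.894 0 0 0;-0.717 0.017 0.894 0 0 0;-0.717 0.017 0.894 0 0 0;-0.717 0.017 0.894 0 0 0;-0.717 0.017 0.894 0 0 0;0 0 0 0 0 0.9;0 0 0 0 0 0.9;0 0 0 0 0 0;0 0 0 0 0 0"

```text
time: 4.78
position: [0.6304, 0.1358, 0.1703]
ee_rot: [0.0, 0.182, 0.983, 0.0]
ft_force: [0.0, -0.2, -0.2]
gripper_width: 1.003
finger_force: 0.0
```

Run:
```python
from h import *
print(pose()[0],yaw())
im=save('wrist','e.png')
T=wcam()
# mark where the tool axis x-line lies at z=.108 
cv2.imwrite('pics/e2.png',cv2.resize(cv2.cvtColor(im,cv2.COLOR_RGB2BGR)[180:380,150:410],(780,600),interpolation=cv2.INTER_CUBIC))
```

```text
[0.63043505 0.13579915 0.17034803] 159.00397852275154
```

View pics/e2.png

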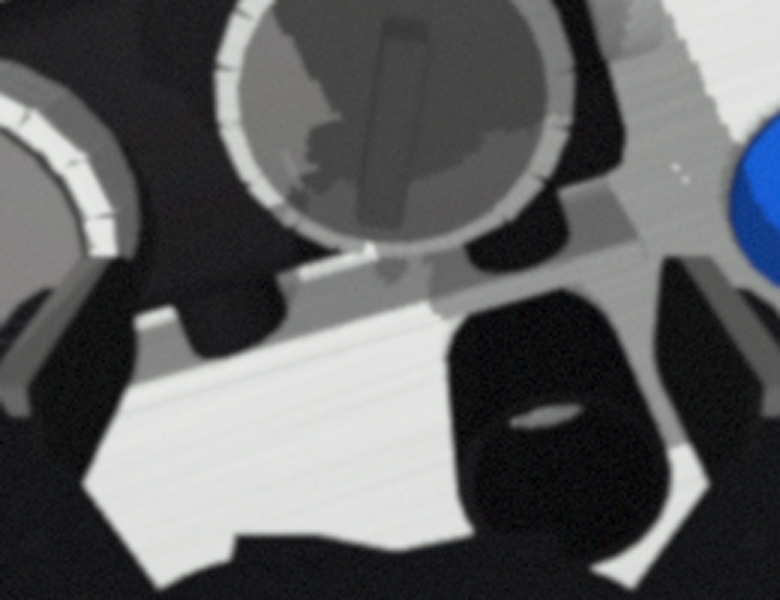

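The grip's top face runs from crop (406,37) to (380,215), and the ring around it is centred near (395,85).

Run:
```python
from h import *
P=px2w([(285.3,192.3),(276.7,251.7)],.108); d=P[0]-P[1]; print(P.round(4),P.mean(0).round(4),np.linalg.norm(d),np.degrees(np.arctan2(d[1],d[0])))
# ring left/right edges at z .074 (outer), row v~210
def c(u,v): return (150+u/3,180+v/3)
print(px2w([c(215,95),c(575,95)],.074).round(4), px2w([c(395,250)],.074).round(4))
```

```text
[[0.6061 0.1468 0.108 ]
 [0.6469 0.1244 0.108 ]] [0.6265 0.1356 0.108 ] 0.0464727494849421 151.15314303214623
[[0.6103 0.0882 0.074 ]
 [0.6466 0.1827 0.074 ]] [[0.6734 0.1182 0.074 ]]
```

Emit:
send_rows:
  motion: "0.1 -0.05 0 0 0 0.78;0 0 0.97 0 0 0;0 0 0.97 0 0 0;0 0 0.97 0 0 0;0 0 0 0 0 0;0 0 0 0 0 0"

```text
time: 5.58
position: [0.6279, 0.1355, 0.0841]
ee_rot: [0.001, 0.249, 0.968, 0.0]
ft_force: [-0.3, -0.3, -0.0]
gripper_width: 0.997
finger_force: 0.0
```

Emit:
send_rows:
  hand: -1
  motion: "0 0 0 0 0 0;0 0 0 0 0 0;0 0 0 0 0 0;0 0 0 0 0 0;0 0 0 0 0 0;0 0 0 0 0 0;0 0 0 0 0 0;0 0 0 0 0 0"

```text
time: 6.58
position: [0.6275, 0.1354, 0.0834]
ee_rot: [0.0, 0.25, 0.968, 0.0]
ft_force: [-0.5, 0.5, 3.8]
gripper_width: 0.129
finger_force: 61.0
```

Emit:
send_rows:
  motion: "0 0 -0.5 0 0 0;0 0 -0.75 0 0 0;0 0 -0.75 0 0 0;0.752 0.741 0 0 0 0;0.752 0.741 0 0 0 0;0.752 0.741 0 0 0 0;0.752 0.741 0 0 0 0;0.752 0.741 0 0 0 0;0.752 0.741 0 0 0 0;0.752 0.741 0 0 0 0;0 0 0 0 0 0;0 0 0.9 0 0 0;0 0 0.9 0 0 0;0 0 0.9 0 0 0;0 0 0.6 0 0 0;0 0 0 0 0 0"

```text
time: 8.57
position: [0.5628, 0.3465, 0.0421]
ee_rot: [-0.002, 0.25, 0.968, -0.002]
ft_force: [-0.4, 0.5, -0.8]
gripper_width: 0.126
finger_force: 60.5
```

Emit:
send_rows:
  motion: "0 0 0.34 0 0 0;0 0 0.33 0 0 0;0 0 0 0 0 0;0 0 0 0 0 0"

```text
time: 9.07
position: [0.5642, 0.3481, 0.0241]
ee_rot: [0.0, 0.25, 0.968, 0.0]
ft_force: [-0.2, -0.9, -1.3]
gripper_width: 0.125
finger_force: 60.5
```

Emit:
send_rows:
  hand: 1
  motion: "0 0 0 0 0 0;0 0 0 0 0 0;0 0 0 0 0 0;0 0 0 0 0 0;0 0 0 0 0 0;0 0 -1 0 0 0;0 0 -1 0 0 0;0 0 -1 0 0 0;0 0 -1 0 0 0;0 0 -1 0 0 0;0 0 -1 0 0 0;0 0 0 0 0 0"

```text
time: 10.58
position: [0.5662, 0.349, 0.2074]
ee_rot: [0.003, 0.25, 0.968, 0.002]
ft_force: [0.2, 0.9, 1.0]
gripper_width: 1.003
finger_force: 0.0
```

Emit:
send_rows:
  motion: "0.023 -1 0 0 0 0;0.023 -1 0 0 0 0;0.023 -1 0 0 0 0;0.023 -1 0 0 0 0;0.023 -1 0 0 0 0;0.023 -1 0 0 0 0;0.023 -1 0 0 0 0;0.023 -1 0 0 0 0;0 0 0 0 0 0;0 0 0 0 0 0"

```text
time: 11.82
position: [0.4433, 0.1409, 0.2033]
ee_rot: [-0.0, 0.25, 0.968, 0.0]
ft_force: [-1.5, -0.2, 0.6]
gripper_width: 1.003
finger_force: 0.0
```

Run:
```python
from h import *
print(pose()[0],yaw())
save('wrist','f.png')
places('wrist',['filter0','cover0','port0'])
```

```text
[0.44328428 0.14090198 0.2032713 ] 151.05256875070327
wrist filter0 [ 0.343 -0.032  0.065] 0.89
wrist filter0 [ 0.441 -0.17   0.061] 0.83
wrist filter0 [0.445 0.143 0.062] 0.62
wrist cover0 [0.566 0.348 0.024] 0.86
wrist cover0 [0.741 0.27  0.022] 0.74
wrist port0 [0.63  0.134 0.049] 0.85
```

View pics/f.png

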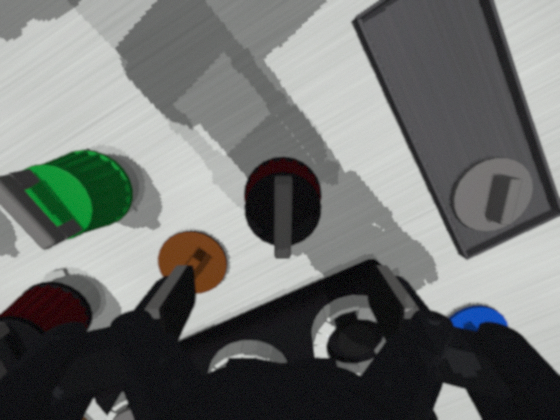

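Cover0 is flat in the tray at (493,194), and filter A's handle runs nearly vertical from (284,177) to (283,258).

Run:
```python
from h import *
P=px2w([(284,177),(283,258)],.125); d=P[0]-P[1]; print(P.mean(0).round(4),np.linalg.norm(d),np.degrees(np.arctan2(d[1],d[0])))
p,r=pose(); print(r.inv().apply(P.mean(0)-p))
```

```text
[0.4432 0.1421 0.125 ] 0.06720071993519612 150.56462458647158
[0.00082176 0.00051593 0.07875221]
```

Emit:
send_rows:
  motion: "0.03 0.02 0.87 0 0 0;0 0 0.87 0 0 0;0 0 0.87 0 0 0;0 0 0.87 0 0 0;0 0 0 0 0 0;0 0 0 0 0 0"

```text
time: 12.78
position: [0.4435, 0.142, 0.1001]
ee_rot: [0.0, 0.25, 0.968, 0.0]
ft_force: [0.3, -0.1, -0.0]
gripper_width: 0.996
finger_force: 0.0
```

Emit:
send_rows:
  hand: -1
  motion: "0 0 0 0 0 0;0 0 0 0 0 0;0 0 0 0 0 0;0 0 0 0 0 0;0 0 0 0 0 0;0 0 0 0 0 0;0 0 0 0 0 0;0 0 0 0 0 0"

```text
time: 13.78
position: [0.4431, 0.1418, 0.0998]
ee_rot: [0.0, 0.25, 0.968, 0.0]
ft_force: [-0.3, 1.3, 3.0]
gripper_width: 0.152
finger_force: 59.4
```

Emit:
send_rows:
  motion: "0 0 -0.4 0 0 0;0 0 -1 0 0 0;0 0 -1 0 0 0;0 0 -1 0 0 0;0 0 -1 0 0 0;0 0 0 0 0 -0.87;0 0 0 0 0 -0.87;0 0 0 0 0 -0.87;-0.965 -0.483 0 0 0 0;-0.965 -0.483 0 0 0 0;-0.965 -0.483 0 0 0 0;-0.965 -0.483 0 0 0 0;-0.965 -0.483 0 0 0 0;-0.965 -0.483 0 0 0 0;-0.965 -0.483 0 0 0 0;0 0 0 0 0 0;0 0 0 0 0 0;0 0 0 0 0 0"

```text
time: 16.02
position: [0.6388, 0.0307, 0.2309]
ee_rot: [-0.001, 0.024, 1.0, 0.0]
ft_force: [0.1, 0.6, -2.8]
gripper_width: 0.149
finger_force: 58.8
```

Run:
```python
from h import *
print(pose()[0],yaw())
save('wrist','g.png')
places('wrist',['port0','cover0','filter0'])
```

```text
[0.6387548  0.03069587 0.23087919] 177.2099171029927
wrist port0 [0.629 0.137 0.051] 0.86
wrist cover0 [0.744 0.273 0.02 ] 0.96
wrist cover0 [ 0.623 -0.009  0.084] 0.9
wrist cover0 [ 0.472 -0.002  0.017] 0.62
wrist cover0 [ 0.618 -0.143  0.084] 0.56
```

View pics/g.png

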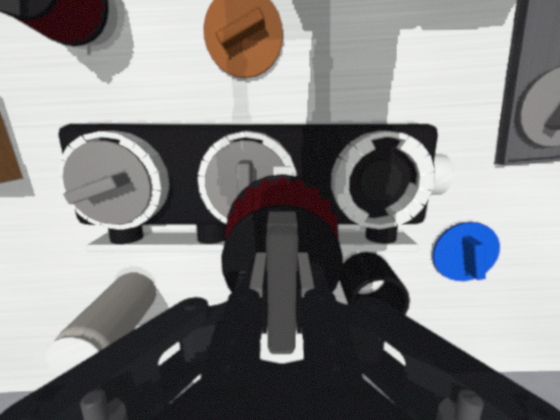

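The picture shows the empty ring at (385,180) and the filter in the fingers. I'll fit the ring circles.

```bash
cat > fit.py <<'E'
from h import *
from scipy.optimize import minimize
def score(im,cx,cy,cam,rs,z=.074):
    a=np.linspace(0,2*np.pi,240,endpoint=False); g=0
    for r,s in rs:
        v=[]
        for rr in (r-.0015,r+.0015):
            p=w2px(np.c_[cx+rr*np.cos(a),cy+rr*np.sin(a),0*a+z],cam).astype(np.float32)
            v.append(cv2.remap(im,p[:,0].copy(),p[:,1].copy(),cv2.INTER_LINEAR).ravel())
        g+=s*np.clip(v[0]-v[1],-60,60).mean()
    return g
def fit(im,c0,cam,rs=((.05,1),(.036,-1)),z=.074):
    best=max(((score(im,c0[0]+i*.001,c0[1]+j*.001,cam,rs,z),c0[0]+i*.001,c0[1]+j*.001) for i in range(-9,10) for j in range(-9,10)))
    m=minimize(lambda q:-score(im,q[0],q[1],cam,rs,z),best[1:],method='Nelder-Mead',options=dict(initial_simplex=np.array(best[1:])+np.array([[0,0],[.001,0],[0,.001]])))
    return m.x,-m.fun
E
python3 - <<'E'
from fit import *
im=cv2.cvtColor(cv2.imread('pics/g.png'),cv2.COLOR_BGR2GRAY).astype(np.float32); cam=wcam()
c={}
for n,c0,rs in (('p0',(.629,.136),((.05,1),(.036,-1))),('p0o',(.629,.136),((.05,1),)),('p0i',(.629,.136),((.036,-1),)),('p2o',(.615,-.142),((.05,1),))):
    c[n],s=fit(im,c0,cam,rs); print(n,c[n].round(4),round(s,1))
d=c['p0o']-c['p2o']; print(np.linalg.norm(d),np.degrees(np.arctan2(-d[0],d[1])))
o=cv2.imread('pics/g.png')
S=8;o=cv2.resize(o[125:235,325:445],None,fx=5,fy=5,interpolation=cv2.INTER_CUBIC)
a=np.linspace(0,2*np.pi,120)
for r in(.036,.05):
    q=c['p0'];p=w2px(np.c_[q[0]+r*np.cos(a),q[1]+r*np.sin(a),0*a+.074],cam)
    for u,v in p: cv2.circle(o,(int((u-325+.5)*5),int((v-125+.5)*5)),1,(0,0,255),-1)
cv2.imwrite('pics/g2.png',o)
E
```

```text
p0 [0.6301 0.134 ] 98.8
p0o [0.6297 0.1342] 46.9
p0i [0.6308 0.1347] 52.8
p2o [ 0.6164 -0.145 ] 41.9
0.27950677878324043 -2.7270748480140066
```

View pics/g2.png

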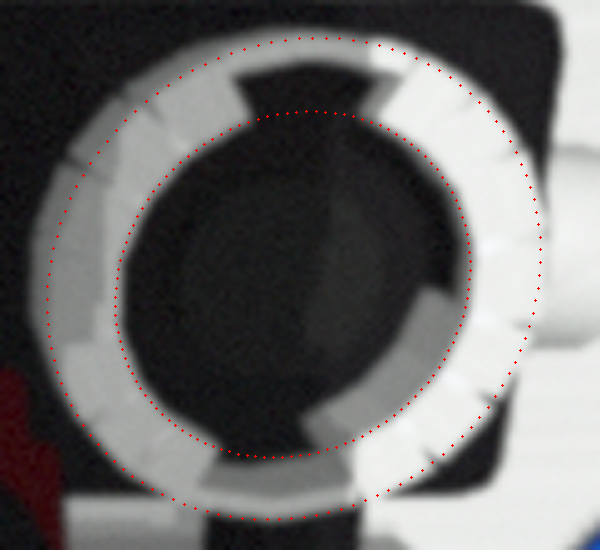

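Run:
```python
from h import *
im=cv2.cvtColor(cv2.imread('pics/g.png'),cv2.COLOR_BGR2GRAY)
print(im[200:222,283],im[340:360,283])
p,r=pose(); P=r.apply([[ .032,0,-.0252],[-.032,0,-.0252]])+p; print(w2px(P))
print(im[270,255:312])
p,r=pose(); print(r.inv().apply(np.array([.6303,.1343,p[2]])-p)/.03)
```

```text
[28 25 23 22 16 16 18 23 21 20 26 42 57 64 62 66 66 65 66 65 67 64] [ 75  77  76  75  75  75  75  74  75  75  75  85  94 127 183 224 234 236
 236 237]
[[284.00005618 228.78388623]
 [283.68606565 353.09135922]]
[93 93 96 92 94 94 95 92 79 54 36 42 58 67 74 72 75 74 78 75 76 76 75 73
 76 75 76 74 75 76 76 75 75 74 75 72 74 75 74 72 66 56 48 44 60 84 92 93
 94 95 95 94 95 94 88 72 50]
[ 4.79370629e-01  3.43568606e+00 -5.09353512e-05]
```

Run:
```python
from h import *
for f in('c','f','g'):
    im=cv2.cvtColor(cv2.imread(f'pics/{f}.png'),cv2.COLOR_BGR2GRAY).astype(float)
    for r0,r1,w in((375,415,270),(330,372,230),(250,300,110),(260,350,45)):
        best=[]
        b=im[r0:r1]
        for c2 in range(2*272,2*294):   # c = c2/2
            L=np.arange(1,w); a=b[:,np.clip((c2//2-L+ (c2%2)),0,559)]; d=b[:,np.clip(c2//2+L,0,559)]
            ga,gd=a-a.mean(),d-d.mean()
            best.append(((ga*gd).sum()/np.sqrt((ga**2).sum()*(gd**2).sum()),c2/2))
        print(f,r0,max(best))
im=cv2.cvtColor(cv2.imread('pics/g.png'),cv2.COLOR_BGR2GRAY)
for r in(240,300,330): print(r,''.join('%4d'%x for x in im[r,240:326]))
```

```text
c 375 (np.float64(0.9470476388594448), 281.5)
c 330 (np.float64(0.8732150032889714), 282.0)
c 250 (np.float64(0.28993361980431565), 273.0)
c 260 (np.float64(0.8260618866926939), 290.5)
f 375 (np.float64(0.6717564966155533), 281.5)
f 330 (np.float64(0.34400211854117646), 281.5)
f 250 (np.float64(0.4742931977347403), 272.5)
f 260 (np.float64(0.5841319346437515), 272.5)
g 375 (np.float64(0.9689126136411937), 281.5)
g 330 (np.float64(0.9332791091318366), 281.0)
g 250 (np.float64(0.3206171678889653), 293.5)
g 260 (np.float64(0.9874042029605766), 281.5)
240   28  27  30  27  27  32  33  29  25  28  30  29  25  30  23  24  19  20  17  16  18  14  21  23  22  36  54  65  68  70  74  77  77  77  76  76  76  75  75  76  76  77  75  74  75  75  77  74  75  75  75  76  76  73  71  70  68  56  38  23  19  17  20  14  19  24  23  20  18  19  15  10  16  14  17  19  19  24  17  17  18  17  18  21  20  12
300   26  31  29  28  28  27  27  25  22  25  26  20  22  26  27  25  23  27  24  24  22  24  27  30  28  29  31  45  62  71  72  72  75  74  76  76  78  76  76  73  76  75  76  76  73  74  76  74  74  77  74  76  75  72  70  59  42  27  27  26  26  28  28  20  24  25  25  24  25  28  22  22  26  27  30  24  21  25  25  24  23  31  29  25  26  26
330   28  27  22  27  24  27  23  22  26  24  29  21  25  28  25  26  25  28  23  27  31  39  45  37  30  40  67  86  79  72  74  72  75  72  74  75  74  76  75  75  74  73  75  76  76  77  74  77  77  76  75  73  73  72  75  91 103  75  38  32  40  46  37  31  23  27  24  22  27  25  26  18  23  24  25  23  26  24  25  26  19  28  26  26  21  21
```

Emit:
send_rows:
  motion: "0.096 0.697 0 0 0 0;0.096 0.697 0 0 0 0;0.096 0.697 0 0 0 0;0.095 0.696 0 0 0 0;0.095 0.696 0 0 0 0;0 0 0.8 0 0 0.03;0 0 0.9 0 0 0;0 0 0 0 0 0;0 0 0 0 0 0;0 0 0 0 0 0"

```text
time: 17.48
position: [0.6322, 0.1356, 0.1823]
ee_rot: [0.002, 0.027, 1.0, 0.0]
ft_force: [0.3, 0.1, -2.0]
gripper_width: 0.152
finger_force: 58.7
```

Run:
```python
from h import *
p,r=pose(); print(p,yaw(),get_state()['ft_force'], r.inv().apply(np.array([.6303,.1357,.178])-p)/.03)
```

```text
[0.63222914 0.13560379 0.18234796] 176.87301230676107 [ 0.26519317  0.10021012 -2.04580788] [ 0.06485543 -0.00040165  0.14472142]
```

Emit:
send_rows:
  motion: "0 0 0.14 0 0 0;0 0 0 0 0 0;0 0 0 0 0 0;0 0 0 0 0 0"

```text
time: 17.98
position: [0.631, 0.1353, 0.1763]
ee_rot: [0.0, 0.027, 1.0, 0.0]
ft_force: [0.0, -0.6, -2.3]
gripper_width: 0.152
finger_force: 58.8
```

Emit:
send_rows:
  motion: "0.02 0.015 0.15 0 0 0;0 0 0.15 0 0 0;0 0 0.1 0 0 0;0 0 0 0 0 0;0 0 0 0 0 0"

```text
time: 18.6
position: [0.6326, 0.1362, 0.1737]
ee_rot: [0.003, 0.027, 1.0, 0.0]
ft_force: [-10.0, -1.1, 27.8]
gripper_width: 0.15
finger_force: 63.2
```

Run:
```python
from h import *
s=get_state(); print(s['ft_force'],s['ft_torque'],s['position'])
save('scene','s1.png'); save('side','s2.png')
a=cv2.imread('pics/s1.png')[195:275,300:400]; b=cv2.imread('pics/s2.png')[90:170,240:340]
f=lambda x:cv2.resize(x,(400,320),interpolation=cv2.INTER_CUBIC)
cv2.imwrite('pics/s3.png',np.hstack([f(a),f(b)]))
```

```text
[-9.97427447 -1.12146476 27.76703171] [-0.35586449  1.9613204  -0.03175563] [0.63258617 0.13624558 0.17365595]
```

View pics/s3.png

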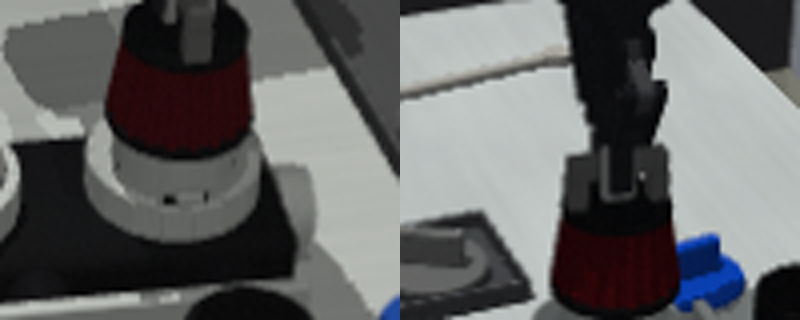

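Emit:
send_rows:
  motion: "0 0 -0.3 0 0 0;0 0 -0.16 0 0 0;0.05 0 0 0 0 0;0 0 0 0 0 0;0 0 0 0 0 0;0 0 0 0 0 0"

```text
time: 19.45
position: [0.6287, 0.1358, 0.1775]
ee_rot: [-0.0, 0.027, 1.0, -0.0]
ft_force: [1.1, -0.2, -2.7]
gripper_width: 0.151
finger_force: 58.9
```

Run:
```python
from h import *
s=get_state(); print(s['ft_force'],s['ft_torque'],s['position'],yaw(),pose()[1].as_rotvec())
im=save('wrist','i.png'); g=cv2.cvtColor(im,cv2.COLOR_RGB2GRAY)
print(g[205:222,283],g[345:360,283]); p,r=pose(); P=r.apply([[ .032,0,-.0252],[-.032,0,-.0252]])+p; print(w2px(P))
```

```text
[ 1.12702193 -0.19498988 -2.74322571] [ 0.03981721  0.00535855 -0.05187035] [0.6286626  0.13583054 0.17747818] 176.8792406660521 [-8.55249032e-02 -3.13962763e+00  2.57064288e-04]
[20 19 21 19 18 26 38 58 63 61 65 63 62 61 65 64 63] [72 73 76 82 87 92 91 86 78 63 38 13 19 17 12]
[[283.99967666 228.76913645]
 [283.68580575 353.07895921]]
```

Emit:
send_rows:
  motion: "0 0 0.07 0 0 0;0 0 0.07 0 0 0;0 0 0.07 0 0 0;0 0 0.07 0 0 0;0 0 0 0 0 0;0 0 0 0 0 0;0 0 0 0 0 0"

```text
time: 20.38
position: [0.6288, 0.1359, 0.1697]
ee_rot: [-0.0, 0.027, 1.0, 0.0]
ft_force: [-0.1, -1.1, -3.4]
gripper_width: 0.149
finger_force: 58.8
```

Run:
```python
from h import *
s=get_state(); print(s['ft_force'],s['ft_torque'],s['position'],yaw())
```

```text
[-0.14458279 -1.11068602 -3.35833674] [0.03261022 0.04833249 0.01011927] [0.6288227  0.13587833 0.16972448] 176.87402477680465
```

Emit:
send_rows:
  motion: "0 0 0.09 0 0 0;0 0 0.09 0 0 0;0 0 0.09 0 0 0;0 0 0.09 0 0 0;0 0 0.09 0 0 0;0 0 0.09 0 0 0;0 0 0 0 0 0;0 0 0 0 0 0"

```text
time: 21.38
position: [0.6294, 0.1361, 0.1556]
ee_rot: [0.001, 0.027, 1.0, 0.0]
ft_force: [-1.8, -0.1, 6.7]
gripper_width: 0.153
finger_force: 60.3
```

Run:
```python
from h import *
s=get_state(); print(s['ft_force'],s['ft_torque'],s['position'],yaw())
```

```text
[-1.84261229 -0.1482941   6.71747581] [ 0.00611161  0.73171634 -0.00911988] [0.62944222 0.13609854 0.15561908] 176.88134895541873
```

Emit:
send_rows:
  motion: "0 0 0.07 0 0 0;0 0 0.07 0 0 0;0 0 0 0 0 0;0 0 0 0 0 0.4;0 0 0 0 0 0.8;0 0 0 0 0 0.8;0 0 0 0 0 0.8;0 0 0 0 0 0"

```text
time: 22.38
position: [0.6298, 0.1369, 0.1525]
ee_rot: [0.001, 0.269, 0.963, 0.001]
ft_force: [-4.5, 1.3, 10.6]
gripper_width: 0.149
finger_force: 60.7
```

Run:
```python
from h import *
s=get_state(); print(s['ft_force'],s['ft_torque'],s['position'],yaw())
```

```text
[-4.47970783  1.27641482 10.56972172] [ 0.26071224  0.90788118 -0.17129106] [0.62979972 0.13690569 0.15245375] 148.81044949188535
```

Turning freely. Continuing to about 87°.

Emit:
send_rows:
  motion: "0 0 0 0 0 0.8;0 0 0 0 0 0.8;0 0 0 0 0 0.8;0 0 0 0 0 0.8;0 0 0 0 0 0.8;0 0 0 0 0 0.8;0 0 0 0 0 0.8;0 0 0 0 0 0.3;0 0 0 0 0 0;0 0 0 0 0 0"

```text
time: 23.62
position: [0.63, 0.1378, 0.1529]
ee_rot: [0.0, 0.707, 0.707, 0.002]
ft_force: [-4.2, 2.8, 11.3]
gripper_width: 0.151
finger_force: 61.0
```

Run:
```python
from h import *
s=get_state(); print(s['ft_force'],s['ft_torque'],s['position'],yaw())
im=save('wrist','j.png'); g=cv2.cvtColor(im,cv2.COLOR_RGB2GRAY)
```

```text
[-4.20751047  2.78189972 11.30818781] [0.67600625 1.00926537 0.37720862] [0.63001978 0.13775681 0.15291249] 89.9617487235933
```

Emit:
send_rows:
  motion: "0 0 -0.1 0 0 0;0 0 -0.1 0 0 0;0 0 -0.1 0 0 0;0 0 0 0 0 0;0 0 0 0 0 0"

```text
time: 24.3
position: [0.6293, 0.1366, 0.159]
ee_rot: [-0.0, 0.708, 0.706, 0.001]
ft_force: [-2.5, 4.8, 5.6]
gripper_width: 0.152
finger_force: 60.1
```

Emit:
send_rows:
  hand: 1
  motion: "0 0 0 0 0 0;0 0 0 0 0 0;0 0 0 0 0 0;0 0 0 0 0 0;0 0 0 0 0 0;0 0 -1 0 0 0;0 0 -1 0 0 0;0 0 -1 0 0 0;0 0 -1 0 0 0;0 0 0 0 0 0;0 0 0 0 0 0"

```text
time: 25.68
position: [0.6282, 0.1357, 0.2771]
ee_rot: [-0.0, 0.708, 0.706, -0.001]
ft_force: [0.1, -0.7, 0.2]
gripper_width: 0.999
finger_force: 0.0
```

Run:
```python
from fit import *
s=get_state(); print(s['position'],yaw())
im=save('wrist','k.png'); places('wrist',['filter0','cover0','port0'])
save('side','l.png'); places('side',['filter0','cover0'])
```

```text
[0.62817646 0.13574273 0.2770524 ] 89.87844551615783
wrist filter0 [ 0.341 -0.033  0.063] 0.71
wrist cover0 [ 0.472 -0.002  0.018] 0.93
wrist cover0 [ 0.623 -0.007  0.084] 0.89
wrist cover0 [0.741 0.268 0.021] 0.73
wrist port0 [ 0.623 -0.005 -0.003] 0.65
side filter0 [ 0.437 -0.171  0.064] 0.9
side filter0 [ 0.341 -0.036  0.062] 0.81
side filter0 [0.629 0.135 0.125] 0.74
side filter0 [ 0.293 -0.211  0.065] 0.62
side cover0 [ 0.614 -0.139  0.085] 0.88
side cover0 [ 0.622 -0.004  0.086] 0.83
side cover0 [0.743 0.273 0.022] 0.55
side cover0 [ 0.623 -0.007  0.05 ] 0.41
```

View pics/k.png

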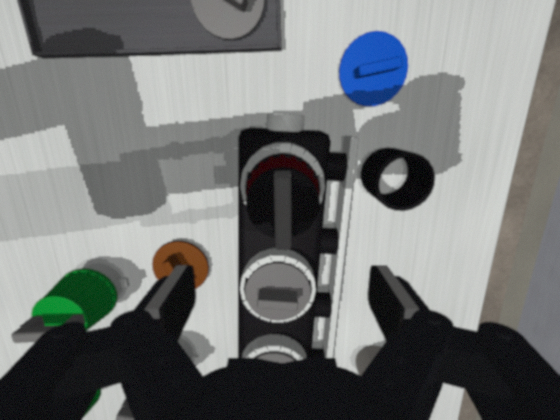

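Filter A is locked, with its handle along the port's y at (283,210) in the picture. Next is cover2.

Emit:
send_rows:
  motion: "-0.933 -0.04 0 0 0 0;-0.933 -0.04 0 0 0 0;-0.933 -0.04 0 0 0 0;-0.933 -0.04 0 0 0 0;-0.933 -0.04 0 0 0 0;-0.933 -0.04 0 0 0 0;-0.933 -0.04 0 0 0 0;-0.933 -0.04 0 0 0 0;-0.933 -0.04 0 0 0 0;-0.933 -0.04 0 0 0 0;0 0 0 0 0 -0.83;0 0 0 0 0 -0.83;0 0 0.89 0 0 0;0 0 0.89 0 0 0;0 0 0.89 0 0 0;0 0 0.89 0 0 0;0 0 0 0 0 0;0 0 0 0 0 0"

```text
time: 28.28
position: [0.6169, -0.1442, 0.1723]
ee_rot: [0.001, 0.598, 0.801, 0.0]
ft_force: [0.6, 0.2, -0.0]
gripper_width: 1.001
finger_force: 0.0
```

Run:
```python
from h import *
print(pose()[0],yaw())
im=save('wrist','m.png')
cv2.imwrite('pics/m2.png',cv2.resize(cv2.cvtColor(im,cv2.COLOR_RGB2BGR)[140:340,150:410],(780,600),interpolation=cv2.INTER_CUBIC))
```

```text
[ 0.61691785 -0.14418992  0.17234253] 106.47812675366366
```

View pics/m2.png

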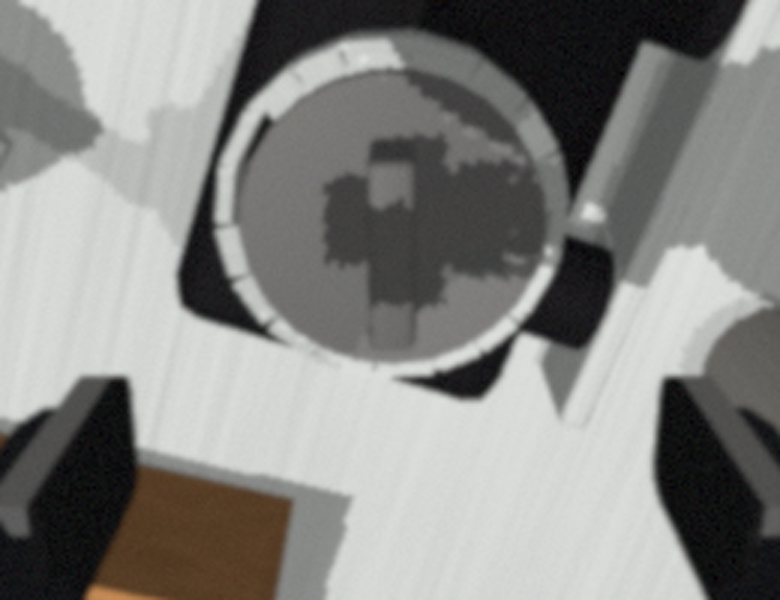

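Run:
```python
from h import *
P=px2w([(280.3,193.3),(280.3,255)],.108); p,r=pose(); print(P.mean(0),np.linalg.norm(P[0]-P[1]),r.inv().apply(P-p).mean(0)/.03)
```

```text
[ 0.61632584 -0.14465094  0.108     ] 0.048722264315370946 [ 0.00396708 -0.04105989  2.16806326]
```

Emit:
send_rows:
  motion: "0 0 0.98 0 0 0;0 0 0.98 0 0 0;0 0 0.98 0 0 0;0 0 0 0 0 0;0 0 0 0 0 0"

```text
time: 28.95
position: [0.6178, -0.1445, 0.0853]
ee_rot: [0.002, 0.598, 0.801, 0.001]
ft_force: [-1.0, -0.0, 0.1]
gripper_width: 1.0
finger_force: 0.0
```

Emit:
send_rows:
  hand: -1
  motion: "0 0 0 0 0 0;0 0 0 0 0 0;0 0 0 0 0 0;0 0 0 0 0 0;0 0 0 0 0 0;0 0 0 0 0 0;0 0 0 0 0 0;0 0 0 0 0 0"

```text
time: 29.95
position: [0.6166, -0.1441, 0.0836]
ee_rot: [0.0, 0.598, 0.801, 0.0]
ft_force: [0.3, -0.1, 4.3]
gripper_width: 0.126
finger_force: 61.3
```

Emit:
send_rows:
  motion: "0 0 -0.5 0 0 0;0 0 -1 0 0 0;0 0 -1 0 0 0;0 0 -1 0 0 0;0 0 -1 0 0 0;0 0 -1 0 0 0;0 0 0 0 0 0;0 0 0 0 0 0"

```text
time: 30.95
position: [0.6153, -0.1437, 0.247]
ee_rot: [-0.001, 0.598, 0.801, -0.0]
ft_force: [0.1, -0.1, -1.9]
gripper_width: 0.126
finger_force: 60.8
```

Emit:
send_rows:
  motion: "0.963 -0.084 0 0 0 0;0.963 -0.084 0 0 0 0;0.963 -0.084 0 0 0 0;0.963 -0.084 0 0 0 0;0.963 -0.084 0 0 0 0;0.963 -0.084 0 0 0 0;0.963 -0.084 0 0 0 0;0.963 -0.084 0 0 0 0;0.963 -0.084 0 0 0 0;0.963 -0.084 0 0 0 0;0.963 -0.084 0 0 0 0;0.963 -0.084 0 0 0 0;0.963 -0.084 0 0 0 0;0.963 -0.084 0 0 0 0;0.963 -0.084 0 0 0 0;0.963 -0.084 0 0 0 0;0.963 -0.084 0 0 0 0;0.963 -0.084 0 0 0 0;0 0 0 0 0 0;0 0 0 0 0 0"

```text
time: 33.45
position: [0.4246, 0.3408, 0.2467]
ee_rot: [-0.0, 0.598, 0.801, -0.002]
ft_force: [0.2, -0.7, -0.1]
gripper_width: 0.124
finger_force: 60.8
```

Emit:
send_rows:
  motion: "0 0 1 0 0 0;0 0 1 0 0 0;0 0 1 0 0 0;0 0 1 0 0 0;0 0 1 0 0 0;0 0 1 0 0 0;0 0 0.7 0 0 0;0 0 0.4 0 0 0;0 0 0.33 0 0 0;0 0 0 0 0 0;0 0 0 0 0 0;0 0 0 0 0 0"

```text
time: 34.95
position: [0.4259, 0.3423, 0.0262]
ee_rot: [0.0, 0.598, 0.801, 0.001]
ft_force: [0.6, -0.0, -0.9]
gripper_width: 0.126
finger_force: 60.8
```

Emit:
send_rows:
  hand: 1
  motion: "0 0 0 0 0 0;0 0 0 0 0 0;0 0 0 0 0 0;0 0 0 0 0 0;0 0 0 0 0 0;0 0 -1 0 0 0;0 0 -1 0 0 0;0 0 -1 0 0 0;0 0 -1 0 0 0;0 0 -1 0 0 0;0 0 -1 0 0 0;0 0 0 0 0 0;0 0 0 0 0 0"

```text
time: 36.58
position: [0.4246, 0.3414, 0.2044]
ee_rot: [-0.0, 0.598, 0.801, -0.001]
ft_force: [0.3, -0.0, -0.9]
gripper_width: 1.004
finger_force: 0.0
```

Run:
```python
from h import *
print(pose()[0],yaw())
save('scene','n.png'); places('scene',['cover0','filter0'])
save('side','n2.png'); places('side',['cover0','filter0'])
```

```text
[0.42462258 0.34135886 0.20438893] 106.47703427654373
scene cover0 [0.425 0.344 0.028] 0.95
scene cover0 [0.564 0.346 0.023] 0.78
scene cover0 [0.472 0.    0.018] 0.76
scene cover0 [ 0.624 -0.007  0.09 ] 0.67
scene filter0 [0.632 0.136 0.125] 0.95
scene filter0 [ 0.441 -0.168  0.064] 0.81
scene filter0 [ 0.34  -0.031  0.06 ] 0.73
scene filter0 [ 0.286 -0.209  0.065] 0.62
side cover0 [0.422 0.345 0.024] 0.95
side cover0 [0.562 0.346 0.028] 0.79
side cover0 [ 0.625 -0.004  0.086] 0.78
side cover0 [0.744 0.274 0.022] 0.73
side filter0 [ 0.339 -0.035  0.062] 0.87
side filter0 [ 0.438 -0.173  0.063] 0.61
side filter0 [0.624 0.135 0.126] 0.61
side filter0 [ 0.288 -0.213  0.065] 0.6
```

Emit:
send_rows:
  motion: "-0.969 -0.257 -0.1 0 0 0;-0.969 -0.257 -0.1 0 0 0;-0.969 -0.257 -0.1 0 0 0;-0.969 -0.257 -0.1 0 0 0;-0.969 -0.257 -0.1 0 0 0;-0.969 -0.257 -0.1 0 0 0;-0.969 -0.257 0 0 0 0;-0.969 -0.257 0 0 0 0;-0.969 -0.257 0 0 0 0;-0.969 -0.257 0 0 0 0;-0.969 -0.257 0 0 0 0;-0.969 -0.257 0 0 0 0;-0.969 -0.257 0 0 0 0;-0.969 -0.257 0 0 0 0;-0.969 -0.257 0 0 0 0;-0.969 -0.257 0 0 0 0;-0.969 -0.257 0 0 0 0;0 0 0 0 0 0"

```text
time: 39.12
position: [0.4397, -0.1708, 0.2231]
ee_rot: [-0.0, 0.6, 0.8, -0.0]
ft_force: [-0.6, 0.8, -0.3]
gripper_width: 0.999
finger_force: 0.0
```

Emit:
send_rows:
  motion: "0 0 0 0 0 -0.98;0 0 0 0 0 -0.98;0 0 0 0 0 -0.98;0 0 0 0 0 -0.98;0 0 0 0 0 -0.98;0 0 0 0 0 -0.98;0 0 0 0 0 -0.98;0 0 0 0 0 0;0 0 0 0 0 0"

```text
time: 40.25
position: [0.4396, -0.1687, 0.2232]
ee_rot: [-0.0, 0.044, 0.999, 0.0]
ft_force: [0.7, 0.7, 0.2]
gripper_width: 1.002
finger_force: 0.0
```

Run:
```python
from h import *
print(pose()[0],yaw())
save('wrist','o.png')
places('wrist',['filter0','port0'])
```

```text
[ 0.43963175 -0.1686577   0.22318728] 174.9717098848429
wrist filter0 [ 0.285 -0.212  0.063] 0.86
wrist filter0 [ 0.478 -0.161  0.064] 0.82
wrist filter0 [ 0.343 -0.035  0.065] 0.8
wrist port0 [ 0.614 -0.143  0.049] 0.97
wrist port0 [ 0.624 -0.005 -0.005] 0.31
```

View pics/o.png

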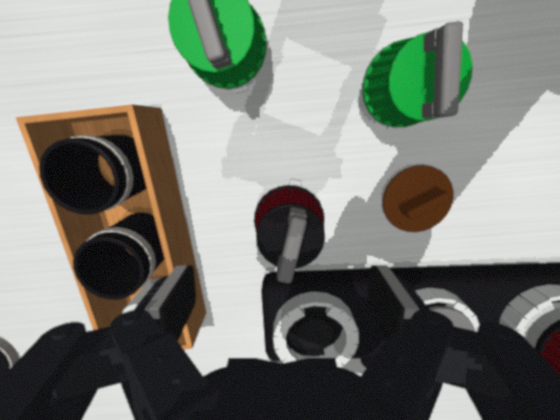

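Filter B has been knocked to about (0.478, −0.161). Its handle runs from (299,209) to (286,281).

Run:
```python
from fit import *
P=px2w([(299,209),(286,281)],.125); d=P[0]-P[1]; print(P.mean(0).round(4),np.linalg.norm(d),np.degrees(np.arctan2(d[1],d[0])))
p,r=pose(); print(r.inv().apply(P.mean(0)-p)/.03,yaw())
im=cv2.cvtColor(cv2.imread('pics/o.png'),cv2.COLOR_BGR2GRAY).astype(np.float32)
for rs in (((.05,1),(.036,-1)),((.036,-1),)): print(fit(im,(.616,-.143),wcam(),rs))
```

```text
[ 0.4708 -0.1634  0.125 ] 0.06967889306607122 166.15918617481464
[-1.01671073  0.2768381   3.27765086] 175.0171473877312
(array([ 0.61460349, -0.14481737]), np.float64(73.65087127685547))
(array([ 0.61606417, -0.1451998 ]), np.float64(36.81181716918945))
```

Emit:
send_rows:
  motion: "-0.55 0.155 0 0 0 0;-0.54 0.155 0 0 0 0;0 0 0 0 0 0.88;0 0 0.8 0 0 0;0 0 0.8 0 0 0;0 0 0 0 0 0;0 0 0 0 0 0"

```text
time: 41.28
position: [0.4742, -0.1629, 0.176]
ee_rot: [0.001, 0.119, 0.993, -0.0]
ft_force: [-0.0, 0.1, -0.4]
gripper_width: 0.996
finger_force: 0.0
```

Run:
```python
from h import *
print(pose()[0],yaw())
im=save('wrist','q.png'); g=cv2.cvtColor(im,cv2.COLOR_RGB2GRAY).astype(int)
p,r=pose(); P=r.apply(np.array([[ .032,0,0],[-.032,0,0]]))+p; P[:,2]=.125; print(w2px(P))
for rr in(210,240,270): print(rr,g[rr,255:312])
print(g[150:215:2,281],g[255:310,281])
```

```text
[ 0.47424622 -0.16292244  0.17599064] 166.29319333319623
[[283.18646539 188.36491745]
 [283.04211177 273.84002422]]
210 [ 25  25  26  27  21  26  27  27  25  25  26  29  27  25  24  26  25  33
  57  82 102 108 116 116 118 118 118 117 114 117 113 115 114 112 114 107
  99  87  62  39  23  15  14  14  20  21  24  27  21  28  30  23  22  23
  24  25  26]
240 [ 25  25  24  28  24  23  23  28  30  23  27  26  22  24  25  27  50  74
  97 106 110 114 115 116 114 114 114 115 114 114 113 113 110 107 100  84
  59  35  13   5  13  22  28  21  23  27  26  29  29  31  31  31  30  30
  28  29  29]
270 [222 223 221 221 221 222 221 222 222 217 199 161 110  64  44  51  67  78
  83  85  86  86  86  83  85  82  85  85  83  83  84  80  78  64  44  25
  13  15  13  16  11  16  10  15  16  12  10  15  12   8  15  11   9  12
  12  16  11]
[202 203 188 197 198 114  35  30  26  24  26  22  26  26  26  33  54  72
  73  76  76  99 114 116 116 117 116 117 116 119 118 116 116] [113 112 111 113 110 111 109 102  90  80  73  79  82  85  86  85  84  86
  82  74  56  36  22  21  20  19  26  24  25  26  26  25  23  24  22  28
  30  25  30  27  30  28  30  27  26  29  30  29  29  27  30  28  29  27
  32]
```

Emit:
send_rows:
  motion: "-0.045 0 0 0 0 0.3;0 0 0.85 0 0 0;0 0 0.85 0 0 0;0 0 0.85 0 0 0;0 0 0 0 0 0;0 0 0 0 0 0;0 0 0 0 0 0"

```text
time: 42.2
position: [0.4758, -0.1637, 0.1005]
ee_rot: [0.002, 0.145, 0.989, -0.0]
ft_force: [-0.5, 0.5, -0.5]
gripper_width: 1.003
finger_force: 0.0
```

Emit:
send_rows:
  hand: -1
  motion: "0 0 0 0 0 0;0 0 0 0 0 0;0 0 0 0 0 0;0 0 0 0 0 0;0 0 0 0 0 0;0 0 0 0 0 0;0 0 0 0 0 0;0 0 0 0 0 0"

```text
time: 43.2
position: [0.4745, -0.163, 0.099]
ee_rot: [0.0, 0.145, 0.989, 0.0]
ft_force: [-0.4, 1.9, 2.3]
gripper_width: 0.152
finger_force: 59.2
```

Emit:
send_rows:
  motion: "0 0 -0.4 0 0 0;0 0 -1 0 0 0;0 0 -1 0 0 0;0 0 -1 0 0 0;0 0 -1 0 0 0;0 0 0 0 0 -0.68;0 0 0 0 0 -0.69;0 0 0 0 0 0;0 0 0 0 0 0"

```text
time: 44.32
position: [0.474, -0.1631, 0.2305]
ee_rot: [-0.0, 0.027, 1.0, 0.0]
ft_force: [0.8, -0.8, -4.2]
gripper_width: 0.154
finger_force: 58.8
```

Run:
```python
from h import *
print(yaw())
im=save('wrist','r.png'); g=cv2.cvtColor(im,cv2.COLOR_RGB2GRAY).astype(int)
print(g[200:235,283],g[335:362,283])
p,r=pose(); P=r.apply([[ .032,0,-.026],[-.032,0,-.026]])+p; print(w2px(P))
print(p,r.inv().apply(np.array([.6156,-.1434,.2])-p)/.03)
```

```text
176.87765446482948
[ 26  25  28  24  20  28  40  45  40  36  49  66  77  81  83  80  83  80
  81  82  80  87  96 106 100  85  80  80  82  84  86  89  95 105 112] [ 76  74  74  74  74  73  76  73  77  74  77  75  76  75  76  75  74  82
 108 159 201 217 220 219 217 214 200]
[[284.01324304 229.43542706]
 [283.6961306  354.33555525]]
[ 0.47406848 -0.16309864  0.23052991] [-4.67607837  0.91089144  1.01400968]
```

Emit:
send_rows:
  motion: "-0.782 0.152 0 0 0 0;-0.782 0.152 0 0 0 0;-0.782 0.152 0 0 0 0;-0.782 0.152 0 0 0 0;-0.782 0.152 0 0 0 0;-0.782 0.152 0 0 0 0;0 0 0.85 0 0 0;0 0 0.85 0 0 0;0 0 0 0 0 0;0 0 0 0 0 0;0 0 0 0 0 0;0 0 0 0 0 0;0 0 0 0 0 0"

```text
time: 46.0
position: [0.6168, -0.1434, 0.1806]
ee_rot: [0.001, 0.026, 1.0, -0.0]
ft_force: [-0.4, -1.4, -3.5]
gripper_width: 0.154
finger_force: 58.8
```

Run:
```python
from h import *
s=get_state();p,r=pose(); print(s['position'],s['ft_force'],s['ft_torque'],s['gripper_width'],yaw(), r.inv().apply(np.array([.6161,-.1434,.17])-p)/.03)
```

```text
[ 0.61676041 -0.14335385  0.18061321] [-0.36256671 -1.3720856  -3.49482483] [-3.61476079e-02  1.86296404e-02  3.91200460e-05] 0.1536109538049637 176.97122602858596 [ 0.02231359 -0.00259636  0.35374858]
```

Emit:
send_rows:
  motion: "0.02 0 0.1 0 0 0;0 0 0.07 0 0 0;0 0 0.07 0 0 0;0 0 0.07 0 0 0;0 0 0.07 0 0 0;0 0 0 0 0 0;0 0 0 0 0 0;0 0 0 0 0 0"

```text
time: 47.0
position: [0.6159, -0.1432, 0.1686]
ee_rot: [0.0, 0.026, 1.0, -0.0]
ft_force: [1.2, 0.3, -3.2]
gripper_width: 0.152
finger_force: 58.8
```

Run:
```python
from h import *
s=get_state();p,r=pose(); print(s['position'],s['ft_force'],s['ft_torque'],s['gripper_width'],yaw())
```

```text
[ 0.61592808 -0.14324678  0.16858891] [ 1.18993713  0.32999712 -3.20907437] [-0.03271034 -0.01522039 -0.05287401] 0.15207280615342406 176.97767547181556
```

In the bore without contact. Pushing to an actual TCP height of about 0.152.

Emit:
send_rows:
  motion: "0 0 0.09 0 0 0;0 0 0.09 0 0 0;0 0 0.09 0 0 0;0 0 0.09 0 0 0;0 0 0.09 0 0 0;0 0 0.09 0 0 0;0 0 0.09 0 0 0;0 0 0.04 0 0 0;0 0 0 0 0 0;0 0 0 0 0 0"

```text
time: 48.25
position: [0.6167, -0.1433, 0.1511]
ee_rot: [0.001, 0.026, 1.0, -0.0]
ft_force: [-3.2, 1.3, 10.1]
gripper_width: 0.153
finger_force: 60.8
```

Run:
```python
from h import *
s=get_state();p,r=pose(); print(s['position'],s['ft_force'],s['ft_torque'],s['gripper_width'],yaw())
```

```text
[ 0.61672019 -0.14334896  0.15105302] [-3.15096924  1.28105013 10.08225864] [ 0.29713878  0.81035273 -0.01949592] 0.1532186425196326 176.98410735634874
```

Emit:
send_rows:
  motion: "0 0 0 0 0 0.4;0 0 0 0 0 0.8;0 0 0 0 0 0.8;0 0 0 0 0 0.8;0 0 0 0 0 0.8;0 0 0 0 0 0.8;0 0 0 0 0 0.8;0 0 0 0 0 0.8;0 0 0 0 0 0.8;0 0 0 0 0 0.8;0 0 0 0 0 0.8;0 0 0 0 0 0.3;0 0 0 0 0 0;0 0 0 0 0 0"

```text
time: 50.0
position: [0.6167, -0.1425, 0.1513]
ee_rot: [0.0, 0.707, 0.708, 0.001]
ft_force: [-4.4, 3.0, 11.5]
gripper_width: 0.15
finger_force: 61.0
```

Run:
```python
from h import *
s=get_state();p,r=pose(); print(s['position'],s['ft_force'],s['ft_torque'],s['gripper_width'],yaw())
im=save('wrist','t.png')
```

```text
[ 0.61671638 -0.14253922  0.15131511] [-4.39083384  2.97439105 11.4873936 ] [0.71521322 0.86919443 0.42236914] 0.1496188700326796 90.0697550681861
```

Emit:
send_rows:
  motion: "0 0 -0.1 0 0 0;0 0 -0.1 0 0 0;0 0 -0.1 0 0 0;0 0 0 0 0 0;0 0 0 0 0 0"

```text
time: 50.68
position: [0.6161, -0.1429, 0.1578]
ee_rot: [-0.0, 0.707, 0.707, 0.0]
ft_force: [-1.1, 4.3, 5.8]
gripper_width: 0.15
finger_force: 60.1
```

Emit:
send_rows:
  hand: 1
  motion: "0 0 0 0 0 0;0 0 0 0 0 0;0 0 0 0 0 0;0 0 0 0 0 0;0 0 0 0 0 0;0 0 -1 0 0 0;0 0 -1 0 0 0;0 0 -1 0 0 0;0 0 -1 0 0 0;0 0 -1 0 0 0;0 0 0 0 0 0;0 0 0 0 0 0;0 0 0 0 0 0;0 0 0 0 0 0"

```text
time: 52.42
position: [0.6151, -0.143, 0.3057]
ee_rot: [-0.001, 0.707, 0.707, -0.001]
ft_force: [-0.1, 0.8, -0.3]
gripper_width: 0.995
finger_force: 0.0
```

Run:
```python
from h import *
s=get_state(); print(s['position'],yaw())
a=save('scene','u.png'); places('scene',['filter0','cover0','spray_can','coupler'])
b=save('side','v.png'); places('side',['filter0','cover0'])
f=lambda x:cv2.cvtColor(x,cv2.COLOR_RGB2BGR)
cv2.imwrite('pics/w.png',np.hstack([cv2.resize(f(a)[170:300,180:450],(540,260))[:, :400],cv2.resize(f(a)[170:300,180:450],(540,260))[:,140:]]))
cv2.imwrite('pics/w.png',np.vstack([cv2.resize(f(a)[160:310,180:450],(540,300)),cv2.resize(f(b)[130:280,150:420],(540,300))]))
```

```text
[ 0.61514722 -0.14302285  0.30569994] 89.97386620622979
scene filter0 [0.632 0.135 0.124] 0.87
scene filter0 [ 0.34  -0.033  0.064] 0.87
scene filter0 [ 0.286 -0.21   0.062] 0.76
scene cover0 [0.423 0.345 0.026] 0.77
scene cover0 [0.473 0.001 0.018] 0.76
scene cover0 [0.567 0.345 0.023] 0.66
scene cover0 [ 0.622 -0.008  0.085] 0.64
scene spray_can [ 0.783 -0.181  0.003] 0.76
scene coupler [ 0.774  0.138 -0.001] 0.69
side filter0 [0.627 0.138 0.124] 0.96
side filter0 [ 0.614 -0.145  0.126] 0.84
side filter0 [ 0.286 -0.212  0.066] 0.63
side cover0 [ 0.474 -0.004  0.018] 0.96
side cover0 [0.561 0.347 0.025] 0.87
side cover0 [0.428 0.346 0.022] 0.79
side cover0 [0.746 0.273 0.023] 0.72
```

View pics/w.png

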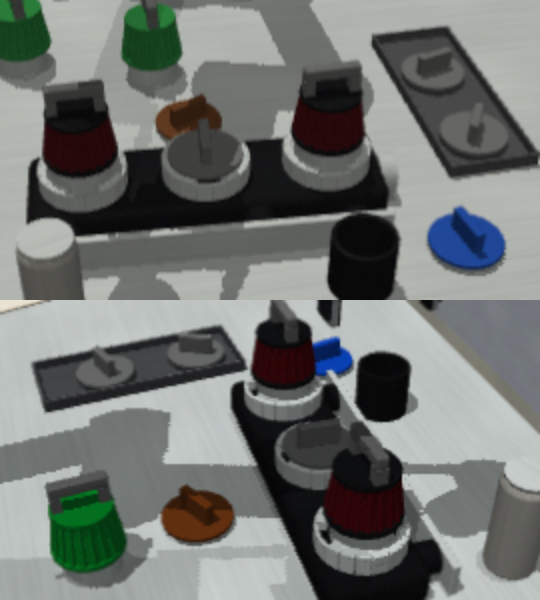

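Both filters are locked upright at (85,150) and (330,120) in the picture. The middle cover is in place, two covers lie flat in the tray, and the coupler and spray can haven't moved.

```bash
python3 -c "
from bench import *
print(job_done())"
```

```text
the job is handed in; nothing more can be done
None
```

I locked both maroon filters in the left and right ports, laid those ports' covers flat in the tray, left the middle port's cover on, and handed the job in at about 52 s; `job_done()` returned no verdict.

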